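Load a soft paper roll on the bench dispenser and close the keeper

TASK

Load the roll of masking paper on the upright spindle of the bench dispenser, standing fully down on its seat, then swing the keeper arm back over the roll until it meets its stop. The paper dents easily, so grip it lightly (under 12 N per finger), set it right down on the seat before letting go rather than dropping it, and never tip it over. Leave the other things on the table where they are.

Things in the scene. Friction and masses are not known exactly. Their poses are not given: they have to be found in the camera images.
- paper_roll: white masking paper roll on a brown card core, upright on the table, 0.12 to 0.2 kg. Diameter 54 mm, height 80 mm (core 1 mm more at the top), through bore 26 mm. Origin: centre of its underside; z: its axis, up. Soft: spoiled by over 12 N from each finger (24 N both added), a blow over 25 N against table or dispenser, or a free fall over 10 mm. A squeeze of 4 to 8 N holds it.
- dispenser: fixed bench dispenser: dark steel base plate 180 x 95 x 8 mm with an upright steel spindle and, 100 mm from it, an upright post that carries the keeper arm. Origin: underside of the plate (on the table), on the spindle's axis; x points horizontally from spindle to post, z up. The post stands at x = +100 mm, 9 mm radius, and with the keeper's hub it is 113 mm high. The plate reaches from x = -45 to +135 mm and to y = +-47 mm.
- spindle_seat (a point): centre of the round aluminium seat (72 mm diameter) at the spindle's foot, 14 mm above the table: the roll's underside rests here, round the spindle.
- spindle_tip (a point): top of the spindle, 80 mm above the table. The spindle is 18 mm in diameter and tapers over its top 16 mm; it ends inside the seated roll, 14 mm below the roll's top.
- keeper (a joint): angle of the keeper arm (rad). 0: closed against its stop, the arm pointing from the post along -x of the dispenser with its knob exactly over the spindle; it grows to 2.0 as the arm swings open, anticlockwise seen from above (towards the dispenser's -y side). A stiff plain hinge about the post: it stays where it is left, and about 0.6 N at the knob moves it. The arm's underside is 101 mm above the table, so it passes 6 mm over a seated roll.
- keeper_knob (a point): upright black knob at the free end of the keeper arm, 14 mm in diameter, 100 mm from the hinge axis; it stands from 109 to 145 mm above the table. This point is on its axis 131 mm above the table, and its frame turns with the arm (its x points from the knob to the post). The arm under the knob is a disc of 26 mm diameter whose top is 109 mm above the table.
- tape_roll: bystander: yellow roll of marking tape lying flat, 91 mm diameter, 24 mm high; origin at the centre of its underside
- marker_black: bystander: black marker pen lying, 135 mm long along its y, 14 mm thick; origin at the centre of its underside
- stud_2: bystander: small copper weld stud lying, 30 mm long, 10 mm thick; origin at the centre of its underside
- try_square: bystander: engineer's square lying, 80 x 107 x 18 mm; origin at the centre of its underside
- glue_bottle: bystander: white squeeze bottle, 47 mm diameter, 130 mm high; origin at the centre of its underside
- hex_keys: bystander: hex keys in a red holder lying, 40 x 88 x 12 mm; origin at the centre of its underside
- pipe_3: bystander: upright grey plastic pipe, 47 mm diameter, 91 mm high; origin at the centre of its underside

How it is judged:
On the way:
1. the roll stands fully down on the seat round the spindle, let go, with the keeper still open (horizontal distance between paper_roll and spindle_seat below 0.007 m and z of paper_roll in the frame of dispenser between 0.01 and 0.018 m and angle between paper_roll's own z axis and vertical below 0.06 rad and contact force between the fingers and paper_roll below 0.1 N and value of joint keeper above 0.6 rad), for 0.2 s.
At the end, for the whole second after the job is handed in: The roll stands upright (within 0.06 rad) round the spindle, axis within 7 mm of the spindle's, its underside within 4 mm of the seat's height, and the keeper is closed over it (joint below 0.12 rad); roll and keeper are at rest (horizontal distance between paper_roll and spindle_seat below 0.007 m and z of paper_roll in the frame of dispenser between 0.01 and 0.018 m and angle between paper_roll's own z axis and vertical below 0.06 rad and value of joint keeper below 0.12 rad and linear speed of paper_roll below 0.02 m/s and velocity of joint keeper below 0.05 rad/s); the robot touches nothing.
It fails at once if the fingers press the roll with more than 24 N in all (12 N each) (contact force between the fingers and paper_roll above 24 N).
It fails at once if the roll is knocked or pressed with more than 25 N against the dispenser or the table (contact force between paper_roll and dispenser above 25 N or contact force between paper_roll and work_table above 25 N).
It fails at once if the roll is dropped: it moves faster than 0.45 m/s out of the fingers' grip (a fall of more than 10 mm) (contact force between the fingers and paper_roll below 0.1 N and linear speed of paper_roll above 0.45 m/s).
It fails at once if the roll is tipped over (angle between paper_roll's own z axis and vertical above 0.6 rad).
It fails at once if a bystander is moved more than 30 mm (distance of any of tape_roll, marker_black, stud_2, try_square, glue_bottle, hex_keys, pipe_3 from where it was at the start of the episode above 0.03 m).
It also fails if it takes over 61 s, if anything falls off the work surface, if the arm or the gripper's body presses on something with over 40 N, if the wrist force passes 120 N, or if a joint passes its speed limit or range.

ROBOT

A 7-joint arm with a two-finger parallel gripper is mounted at the origin on the work surface; the furniture and walls round the work are solid. World frame = base frame: x ahead of the robot, y to its left, z up, the work surface at z = 0. Lengths are in m, angles in rad, forces in N, time in s.
With the tool pointing down it reaches from about 0.4 to 0.85 m from the base axis. Payload 10.4 kg.
Tool frame: the origin (TCP) lies at the very end of the fingers, on their centre line; the grasp point (between the pads) lies 19 mm behind it; z points along the fingers, y is the direction in which the jaws open and shut (so a half turn about z gives the same grasp; the last joint's range is limited). The gripper opens to 87 mm and grips with 3 to 60 N. Pads are 19 mm wide; open, the fingers measure 117 mm over their backs; the gripper's body (75 mm by 190 mm) begins 51 mm behind the grasp point.
Start: joints at [1.13, 0.332, -0.065, 1.46, 0.022, 1.35, -0.088], TCP at [0.254, -0.571, 0.223] pointing down, gripper open.
Joint ranges: [-2.6, 2.6], [-0.5, 2.12], [-1.47, 1.34], [0.16, 2.42], [-1.27, 4.41], [0.06, 2.06], [-2.6, 2.6]. Speed limits (rad/s): [2.22, 2.22, 2.79, 2.79, 3.14, 3.14, 3.14].

INTERFACE

Orientations are given as a unit quaternion [x, y, z, w].
In Python, from bench import r, eyes, job gives the robot as it stands. The module is installed in compiled form; this text tells all that it offers.
- The arm moves only by the tool play_rows, never from a script. Its argument "motion" is a list of rows, each a list of 7 numbers: the shift along the tool's x, y, z as a fraction of full scale, then the turn, a rotation vector about the tool's x, y, z as a fraction of full scale, then the opening in per cent of the stroke, from 0 (shut) to 100 (fully open). A call has 1 to 5 rows; each row is the pose to reach, as a shift and turn from the pose commanded when the call began, along the tool's axes at that moment; what a row does not reach only later rows make up. Full scale, the value 1, is 0.2 m for a shift and 90 degrees for a turn. A row lasts 1/8 s, in which the tool goes at most 62.5 mm and 10.7 degrees, less where a joint would pass 70% of its speed; a pose out of reach is approached as far as the arm can. A call with a number of a shift or a turn outside -1 to 1 is refused whole. A call with a gripper value outside its range is refused whole. The fingers move at their own pace and stop on an object; "squeeze" is the grip in N (left out, the last holds). Time passes only in rows, so rows that repeat a pose let the fingers close. It gives the time, the measured TCP pose, the force and the opening at its end, in the units of the state.
- r.read_state(): the state, without advancing time (a new reading comes with each control period).
- eyes.camera(name): name is "side" or "top"; returns a dict with "image" (384x512x3 uint8, red, green, blue), "mtx" (3x3 intrinsics, pixels), "R" (3x3) and "t" (3): a world point X has camera coordinates R X + t. Camera axes: x right, y down, z forward; pixel columns grow to the right and rows downward; lengths in m; the calibration is good to about 2 mm. A picture is of the moment at which its call begins. There is no depth.
- job.close_job(): hands the job in, once; it reports no verdict.
Trained networks look in a picture, given as the dict that the camera call returned (one of the last four; its "shot" number tells which), for a name from the list of things; names that differ only in an ending like _2 or _b are one class to them, and where a whole thing is asked for, a point or a joint stands for the part that bears it (a point fixed in the world has none). Each returns a list of dicts, best first, with "p" (0 to 1); they miss things now and then, are a little off and sometimes report something else, mostly with a low value. They report only what shows in the picture. A call takes as long as a camera call.
- eyes.regions_of(picture, label): "region" (384x512 bool, what is visible of it) and "xy" ([column, row] in pixels, amid what is visible of it).
- eyes.landmark_of(picture, label): "xy" ([column, row] in pixels: a listed point, or the origin of a listed thing).
The state is a dict: "time": time; "joint_positions": joint angles; "joint_vel": joint speeds; "joint_torque": joint torques, N m; "ee_pos": TCP position; "eef_rot": TCP orientation; "ft_force": force on the tool from outside, world axes, zero at the start; "torque": the same for the moment, N m; "width": finger opening in m.
Only numpy, scipy, OpenCV 4.12 (cv2) and the standard library are available. Lean on these libraries where they do the work, as an engineer would, in place of code of your own. Each camera call takes 0.05 s, during which the arm holds its last target. There are 200 camera calls.

## Working session

There is one attempt and no reset: what is moved stays moved. The work goes in short steps, Python scripts to look and compute and a tool call to move; the robot and the scene stay as the last step left them, time stands still between calls to the robot, and variables do not carry over. Pictures are saved under pics/ and viewed, about 8 in all and at most 12, crops included, and the job is handed in when it is done.

Besides the shell and the picture viewer there is one more tool, called after ">>>" in YAML: its name, and indented under it one key for each argument. play_rows: Moves the arm, as the interface text tells. Shift numbers are shares of 0.2 m and turn numbers shares of 90 degrees, none past 1 either way. Its arguments: {"type":"object","properties":{"motion":{"type":"array","items":{"type":"array","items":{"type":"number"}}},"squeeze":{"type":"number"}},"required":["motion"]}

```bash
mkdir -p pics
cat > h.py <<'E'
from bench import r, eyes, job
import numpy as np, cv2
def P(c): return c["mtx"]@np.c_[c["R"],c["t"]]
def tri(c1,p1,c2,p2):
    X=cv2.triangulatePoints(P(c1),P(c2),np.array(p1,float).reshape(2,1),np.array(p2,float).reshape(2,1)); return X[:3,0]/X[3,0]
def proj(c,X):
    x=P(c)@np.r_[X,1]; return x[:2]/x[2]
def atz(c,p,z):
    d=c["R"].T@np.linalg.inv(c["mtx"])@np.r_[p,1]; o=-c["R"].T@c["t"]; return o+d*(z-o[2])/d[2]
def save(n,img): cv2.imwrite("pics/"+n+".png",cv2.cvtColor(img,cv2.COLOR_RGB2BGR))
E
python3 - <<'E'
from h import *
a=eyes.camera("side");b=eyes.camera("top")
save("a",np.vstack([a["image"],b["image"]])[:, :]) if 0 else (save("s0",a["image"]),save("t0",b["image"]))
np.set_printoptions(precision=4,suppress=True)
for c in(a,b): print("cam",-c["R"].T@c["t"])
for l in ["paper_roll","dispenser","spindle_seat","spindle_tip","keeper_knob","tape_roll","glue_bottle","pipe_3","marker_black","stud_2","try_square","hex_keys"]:
    A=eyes.landmark_of(a,l);B=eyes.landmark_of(b,l)
    print(l,[(np.round(x["xy"],1),round(x["p"],2)) for x in A[:2]],[(np.round(x["xy"],1),round(x["p"],2)) for x in B[:2]], tri(a,A[0]["xy"],b,B[0]["xy"]) if A and B else None)
s=r.read_state();print(s["ee_pos"],s["eef_rot"],s["width"],s["ft_force"],s["time"])
E
```

```text
cam [-0.1533  1.1585  0.6892]
cam [0.4547 0.0295 1.3015]
paper_roll [(array([257.3, 244.6]), 0.63)] [(array([215.5, 220.9]), 0.75)] [0.4827 0.1671 0.003 ]
dispenser [(array([312.6, 191.8]), 0.64)] [(array([320.5, 214.6]), 0.69)] [ 0.5085 -0.2162  0.0198]
spindle_seat [(array([312.2, 192.9]), 0.76)] [(array([323.2, 213.2]), 0.7)] [ 0.5148 -0.2276  0.0098]
spindle_tip [(array([315.4, 175. ]), 0.77)] [(array([327.3, 208.7]), 0.74)] [ 0.5172 -0.234   0.0745]
keeper_knob [] [(array([372.4, 195. ]), 0.45)] None
tape_roll [(array([249.2, 209.3]), 0.56)] [(array([261.2, 184.3]), 0.77), (array([150.4, 197.3]), 0.36)] [0.6211 0.0021 0.0089]
glue_bottle [(array([168. , 275.4]), 0.65)] [(array([146.8, 193.8]), 0.77)] [0.5798 0.4255 0.0057]
pipe_3 [(array([214.3, 198.4]), 0.66)] [(array([254.6, 149.2]), 0.73)] [0.7458 0.0269 0.0244]
marker_black [(array([307. , 228.3]), 0.42)] [(array([324.6, 211.4]), 0.52), (array([259.5, 235.2]), 0.43)] [ 0.5377 -0.2616 -0.1518]
stud_2 [(array([167.8, 275.8]), 0.63)] [] None
try_square [(array([348. , 191.8]), 0.76)] [(array([362.1, 243.1]), 0.48)] [ 0.427  -0.3666 -0.0136]
hex_keys [] [(array([166.6, 234.8]), 0.54), (array([261.1, 239.1]), 0.31)] None
[ 0.2536 -0.5712  0.2226] [0.9783 0.2074 0.     0.    ] 0.0871316034959312 [ 0.1793 -0.3333 -0.3332] 1.3
```

View pics/s0.png

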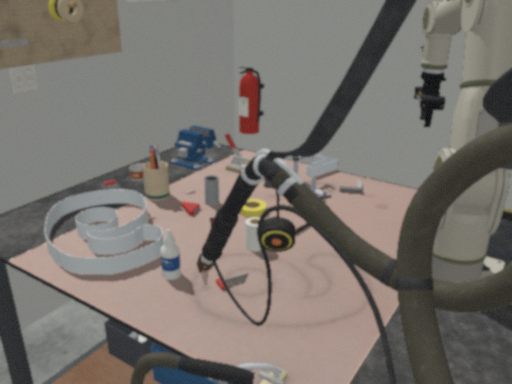

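View pics/t0.png

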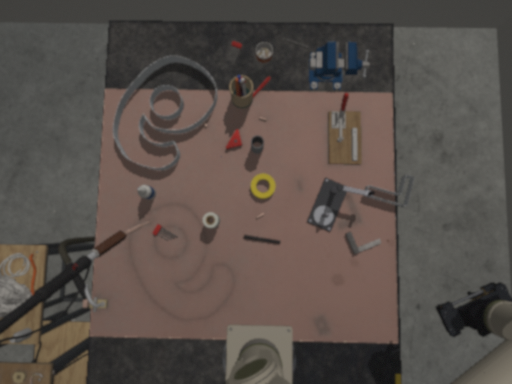

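Run:
```python
from h import *
b=eyes.camera("top");a=eyes.camera("side")
c=cv2.resize(b["image"][160:270,295:420],None,fx=5,fy=5,interpolation=cv2.INTER_CUBIC)
d=cv2.resize(a["image"][140:265,225:375],None,fx=4,fy=4,interpolation=cv2.INTER_CUBIC)
save("c1",c);save("d1",d)
for px in [(323,215),(332,190),(345,218),(370,190),(352,216)]: print(px,atz(b,px,.1).round(3))
for l in ["keeper","dispenser","keeper_knob","paper_roll"]:
  for c in(a,b):
    for x in eyes.regions_of(c,l)[:2]:
        ys,xs=np.nonzero(x["region"]);print(l,c is b,round(x["p"],2),np.round(x["xy"],1),xs.min(),xs.max(),ys.min(),ys.max(),len(xs))
```

```text
(323, 215) [ 0.508 -0.207  0.1  ]
(332, 190) [ 0.594 -0.238  0.1  ]
(345, 218) [ 0.499 -0.282  0.1  ]
(370, 190) [ 0.596 -0.367  0.1  ]
(352, 216) [ 0.506 -0.305  0.1  ]
keeper False 0.52 [313.9 187.2] 293 331 156 198 310
keeper False 0.49 [299.8 154.2] 294 301 156 159 23
keeper True 0.53 [353.6 191.9] 338 373 185 196 180
dispenser False 0.57 [315.7 179.3] 294 330 156 197 220
dispenser True 0.97 [329.1 200.7] 307 374 178 230 1421
keeper_knob False 0.4 [297.9 159.1] 293 302 156 160 34
keeper_knob False 0.37 [254.9 233.3] 246 261 216 250 418
keeper_knob True 0.69 [356.5 192. ] 336 374 183 197 233
paper_roll False 0.6 [254.2 234. ] 245 260 217 250 410
paper_roll True 0.5 [215.  217.2] 204 219 213 226 157
```

View pics/c1.png

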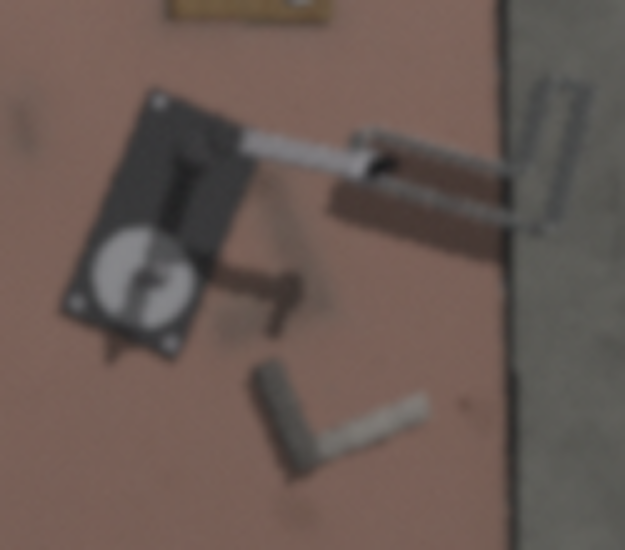

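View pics/d1.png

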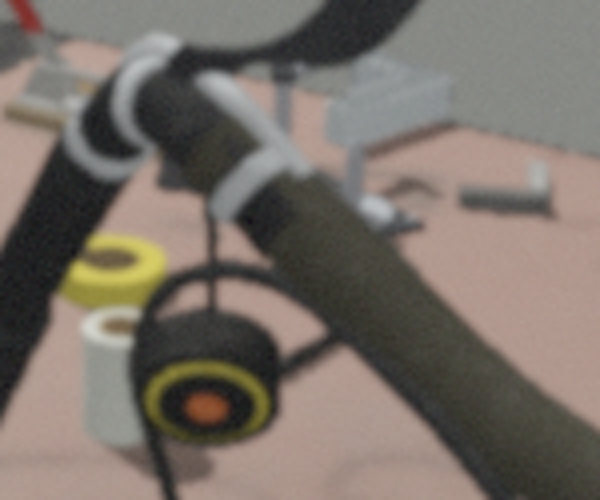

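Run:
```python
from h import *
np.set_printoptions(precision=4,suppress=True)
b=eyes.camera("top");a=eyes.camera("side")
def c1(u,v): return ((u+.5)/5-.5+295,(v+.5)/5-.5+160)
g=cv2.cvtColor(b["image"],cv2.COLOR_RGB2GRAY)
# synth overlay fit of plate: use orthorectified views at several heights
def ortho(z,cx,cy,h,s):  # img: col=-y, row=-x
    n=int(2*h/s); yy,xx=np.mgrid[0:n,0:n]
    X=np.stack([cx+h-yy*s,cy+h-xx*s,np.full(xx.shape,z)],-1).reshape(-1,3)
    q=(P(b)@np.c_[X,np.ones(len(X))].T); q=(q[:2]/q[2]).astype(np.float32)
    return cv2.remap(b["image"],q[0].reshape(n,n),q[1].reshape(n,n),cv2.INTER_CUBIC)
cx,cy,h,s=.53,-.24,.12,.0005
A=ortho(.014,cx,cy,h,s); B=ortho(.13,.56,-.32,h,s)
for I in(A,B):
    for k in range(0,480,40):
        cv2.line(I,(k,0),(k,6),(255,255,0),1);cv2.line(I,(0,k),(6,k),(255,255,0),1)
save("o1",cv2.resize(np.hstack([A,B]),(800,400)))
# seat centroid
m=((b["image"].astype(int).min(2)>95)).astype(np.uint8); m[:, :305]=0;m[:,340:]=0;m[:200]=0;m[232:]=0
cs=max(cv2.findContours(m,cv2.RETR_EXTERNAL,cv2.CHAIN_APPROX_NONE)[0],key=cv2.contourArea)
e=cv2.fitEllipse(cs);print("seat",e,atz(b,e[0],.014))
# roll
m=(b["image"].astype(int).min(2)>140).astype(np.uint8);m[:,:195]=0;m[:,230:]=0;m[:205]=0;m[235:]=0
cs=max(cv2.findContours(m,cv2.RETR_EXTERNAL,cv2.CHAIN_APPROX_NONE)[0],key=cv2.contourArea)
e=cv2.minEnclosingCircle(cs);print("roll",e,atz(b,e[0],.08)); e=cv2.fitEllipse(cs);print(e,atz(b,e[0],.08))
print("knob",atz(b,c1(378,163),.131),atz(b,c1(378,163),.145),"post",atz(b,c1(200,130),.11))
I=cv2.resize(b["image"][200:240,195:235],None,fx=10,fy=10,interpolation=cv2.INTER_CUBIC);save("r1",I)
k=atz(b,c1(378,163),.14);print("side proj knob",proj(a,k),proj(a,[.515,-.228,.08]),proj(a,[.515,-.228,.014]))
```

```text
seat ((318.5705871582031, 212.8942108154297), (8.489856719970703, 17.479965209960938), 22.158206939697266) [ 0.519  -0.2082  0.014 ]Traceback (most recent call last):
  File "<stdin>", line 24, in <module>
ValueError: max() iterable argument is empty
```

View pics/o1.png

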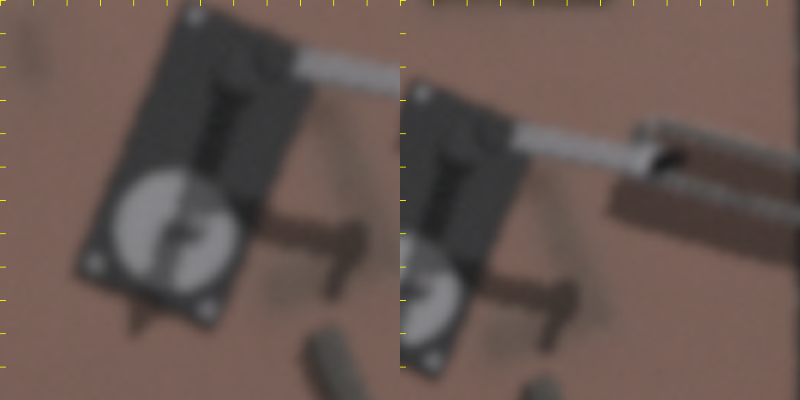

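Run:
```python
from h import *
np.set_printoptions(precision=4,suppress=True)
b=eyes.camera("top");a=eyes.camera("side")
def c1(u,v): return ((u+.5)/5-.5+295,(v+.5)/5-.5+160)
d1=lambda X:(proj(a,X)-[225,140]+.5)*4-.5
for n,X in dict(knobtop=[.584,-.363,.145],knobbot=[.584,-.363,.109],posttop=[.604,-.263,.113],postbot=[.604,-.263,.008],tip=[.511,-.2256,.08],seat=[.511,-.2256,.014]).items(): print(n,d1(X))
for n,u,v in [("trayL",355,132),("trayR",330,205),("farA",585,85),("farB",545,235)]:
  for z in (0,.05,.1): X=atz(b,c1(u,v),z);print(n,z,X,d1(X))
I=b["image"][200:240,195:235];print(I.min(2).max())
save("r1",cv2.resize(I,None,fx=10,fy=10,interpolation=cv2.INTER_CUBIC))
m=np.zeros(b["image"].shape[:2],np.uint8);m[200:240,195:235]=I.min(2)>110
cs=max(cv2.findContours(m,cv2.RETR_EXTERNAL,cv2.CHAIN_APPROX_NONE)[0],key=cv2.contourArea)
e=cv2.minEnclosingCircle(cs);print("roll",e,atz(b,e[0],.08))
d=cv2.resize(a["image"][145:200,285:350],None,fx=9,fy=9,interpolation=cv2.INTER_CUBIC);save("d2",np.hstack([d[:400],cv2.resize(I,(400,400),interpolation=cv2.INTER_CUBIC)])[:,:])
print(d.shape)
```

```text
knobtop [357.173   10.4976]
knobbot [354.7483  47.8791]
posttop [283.103   69.6601]
postbot [277.74   178.8409]
tip [355.6233 139.7754]
seat [350.9279 210.4662]
trayL 0 [ 0.6225 -0.3845  0.    ] [322.1557 141.61  ]
trayL 0.05 [ 0.6161 -0.3686  0.05  ] [323.1801  99.0609]
trayL 0.1 [ 0.6096 -0.3527  0.1   ] [324.2456  54.802 ]
trayR 0 [ 0.568  -0.3654  0.    ] [364.0464 160.3388]
trayR 0.05 [ 0.5636 -0.3502  0.05  ] [364.2596 116.4503]
trayR 0.1 [ 0.5593 -0.335   0.1   ] [364.4812  70.8401]
farA 0 [ 0.6607 -0.5549  0.    ] [366.6329  83.5296]
farA 0.05 [ 0.6528 -0.5324  0.05  ] [366.7793  45.1551]
farA 0.1 [ 0.6449 -0.51    0.1   ] [366.9322   5.1195]
farB 0 [ 0.5488 -0.5225  0.    ] [452.7586 115.1682]
farB 0.05 [ 0.5452 -0.5013  0.05  ] [451.2929  74.6166]
farB 0.1 [ 0.5416 -0.4801  0.1   ] [449.766   32.3751]
136
roll ((209.8000030517578, 219.0), 7.8000969886779785) [0.4875 0.179  0.08  ]
(495, 585, 3)
```

```bash
python3 -c "
import cv2;i=cv2.imread('pics/d2.png');cv2.imwrite('pics/d2b.png',cv2.resize(i,(800,int(i.shape[0]*800/i.shape[1]))))"
```

```text
(no output)
```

View pics/d2b.png

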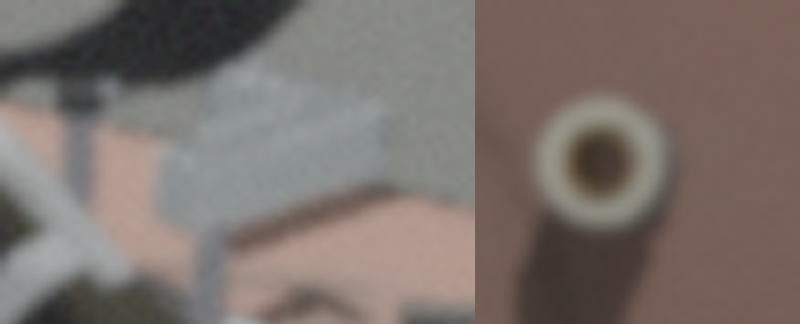

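>>> play_rows:
  motion:
    - [0.97, -0.39, -0.12, 0, 0, 0.266, 100]
    - [0.97, -0.39, -0.12, 0, 0, 0.266, 100]
    - [0.97, -0.39, -0.12, 0, 0, 0.266, 100]
    - [0.97, -0.39, -0.12, 0, 0, 0.266, 100]
  squeeze: 6

```text
time: 2.5
ee_pos: [0.4024, -0.418, 0.2473]
eef_rot: [1.0, 0.002, 0.001, -0.0]
ft_force: [0.1, -0.8, -0.7]
width: 0.0872
```

>>> play_rows:
  motion:
    - [0.2, -1, 0, 0, 0, 0, 100]
    - [0.2, -1, 0, 0, 0, 0, 100]
    - [0.2, -1, 0, 0, 0, 0, 100]
    - [0.2, -1, 0, 0, 0, 0, 100]

```text
time: 3.0
ee_pos: [0.4404, -0.2172, 0.2471]
eef_rot: [1.0, 0.003, 0.001, 0.0]
ft_force: [-0.6, -0.4, -0.6]
width: 0.0869
```

>>> play_rows:
  motion:
    - [0.22, -1, 0, 0, 0, 0, 100]
    - [0.22, -1, 0, 0, 0, 0, 100]
    - [0.22, -1, 0, 0, 0, 0, 100]
    - [0.22, -1, 0, 0, 0, 0, 100]

```text
time: 3.5
ee_pos: [0.4838, -0.0176, 0.2469]
eef_rot: [1.0, 0.002, 0.0, -0.0]
ft_force: [-0.1, -1.2, -0.1]
width: 0.087
```

>>> play_rows:
  motion:
    - [0, -0.98, 0.4, 0, 0, 0, 100]
    - [0, -0.98, 0.4, 0, 0, 0, 100]
    - [0, -0.98, 0.4, 0, 0, 0, 100]
    - [0, -0.98, 0.4, 0, 0, 0, 100]

```text
time: 4.0
ee_pos: [0.4824, 0.1776, 0.1654]
eef_rot: [1.0, 0.002, -0.001, -0.0]
ft_force: [0.3, -1.2, -0.3]
width: 0.0872
```

Run:
```python
from h import *
np.set_printoptions(precision=4,suppress=True)
a=eyes.camera("side");b=eyes.camera("top")
s=r.read_state();print(s["ee_pos"],s["eef_rot"],s["joint_positions"])
print(proj(a,[.486,.1785,0]),proj(a,[.486,.1785,.08]),proj(a,s["ee_pos"]))
save("s3",cv2.resize(a["image"][140:270,190:340],None,fx=4,fy=4,interpolation=cv2.INTER_CUBIC))
```

```text
[0.4825 0.1769 0.1654] [ 1.      0.0018 -0.001  -0.0004] [ 0.1761  0.1913 -0.6764  1.7966  0.1264  1.1992 -2.1047]
[253.9988 246.8718] [254.329  221.5618] [256.1304 193.221 ]
```

View pics/s3.png

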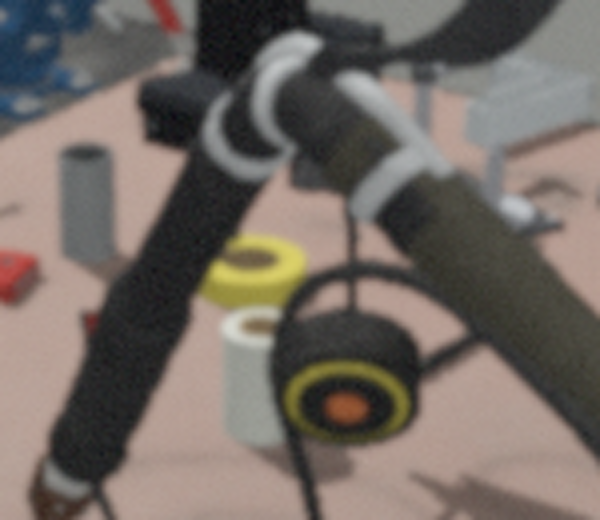

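>>> play_rows:
  motion:
    - [0.012, -0.005, 0.2, 0, 0, -0.5, 100]
    - [0.012, -0.005, 0.2, 0, 0, -0.5, 100]
    - [0.012, -0.005, 0.2, 0, 0, -0.5, 100]
    - [0.012, -0.005, 0.2, 0, 0, -0.5, 100]
    - [0.012, -0.005, 0.2, 0, 0, -0.5, 100]
  squeeze: 3

```text
time: 4.72
ee_pos: [0.4865, 0.1741, 0.1268]
eef_rot: [0.924, 0.382, 0.0, 0.0]
ft_force: [-0.0, 0.2, 0.1]
width: 0.0872
```

>>> play_rows:
  motion:
    - [0, 0, 0, 0, 0, -0.5, 100]
    - [0, 0, 0, 0, 0, -0.5, 100]
    - [0, 0, 0, 0, 0, -0.5, 100]
    - [0, 0, 0, 0, 0, -0.5, 100]
    - [0, 0, 0, 0, 0, -0.5, 100]

```text
time: 5.35
ee_pos: [0.4861, 0.1748, 0.1266]
eef_rot: [0.708, 0.706, -0.0, 0.0]
ft_force: [-0.5, 0.0, -0.5]
width: 0.087
```

>>> play_rows:
  motion:
    - [0.015, -0.004, 0.2, 0, 0, 0, 100]
    - [0.015, -0.004, 0.4, 0, 0, 0, 100]
    - [0.015, -0.004, 0.52, 0, 0, 0, 100]
    - [0.015, -0.004, 0.52, 0, 0, 0, 100]

```text
time: 5.85
ee_pos: [0.4839, 0.1779, 0.0212]
eef_rot: [0.709, 0.706, -0.001, -0.001]
ft_force: [-0.3, 0.4, 0.6]
width: 0.0869
```

>>> play_rows:
  motion:
    - [0, 0, 0, 0, 0, 0, 75]
    - [0, 0, 0, 0, 0, 0, 70]
    - [0, 0, 0, 0, 0, 0, 65]
    - [0, 0, 0, 0, 0, 0, 61]
    - [0, 0, 0, 0, 0, 0, 60]

```text
time: 6.48
ee_pos: [0.4848, 0.1787, 0.0227]
eef_rot: [0.707, 0.707, -0.0, 0.0]
ft_force: [-2.6, -0.1, 3.3]
width: 0.055
```

>>> play_rows:
  motion:
    - [0, 0, 0, 0, 0, 0, 55]
    - [0, 0, 0, 0, 0, 0, 55]
    - [0, 0, 0, 0, 0, 0, 55]
    - [0, 0, 0, 0, 0, 0, 55]

```text
time: 6.98
ee_pos: [0.4848, 0.1788, 0.0225]
eef_rot: [0.707, 0.707, -0.0, -0.0]
ft_force: [-3.4, -0.9, 5.6]
width: 0.0547
```

>>> play_rows:
  motion:
    - [0, 0, 0, 0, 0, 0, 70]
    - [0, 0, 0, 0, 0, 0, 85]
    - [0, 0, 0, 0, 0, 0, 100]
    - [0, 0, 0, 0, 0, 0, 100]

```text
time: 7.48
ee_pos: [0.485, 0.1788, 0.0225]
eef_rot: [0.707, 0.707, 0.0, 0.0]
ft_force: [0.3, -0.0, -0.1]
width: 0.0823
```

>>> play_rows:
  motion:
    - [0, 0, -0.1, 0, 0, 0.5, 100]
    - [0, 0, -0.1, 0, 0, 0.5, 100]
    - [0, 0, -0.1, 0, 0, 0.5, 100]
    - [0, 0, -0.1, 0, 0, 0.5, 100]
    - [0, 0, -0.1, 0, 0, 0.5, 100]

```text
time: 8.1
ee_pos: [0.485, 0.1788, 0.0426]
eef_rot: [0.924, 0.382, 0.0, 0.0]
ft_force: [0.3, -0.3, -0.2]
width: 0.0872
```

>>> play_rows:
  motion:
    - [0, 0, 0, 0, 0, 0.5, 100]
    - [0, 0, 0, 0, 0, 0.5, 100]
    - [0, 0, 0, 0, 0, 0.5, 100]
    - [0, 0, 0, 0, 0, 0.5, 100]
    - [0, 0, 0, 0, 0, 0.5, 100]

```text
time: 8.72
ee_pos: [0.4849, 0.1788, 0.0425]
eef_rot: [1.0, 0.001, 0.0, 0.0]
ft_force: [0.7, 0.2, -0.6]
width: 0.087
```

>>> play_rows:
  motion:
    - [0, 0, 0, 0, 0, 0, 75]
    - [0, 0, 0, 0, 0, 0, 68]
    - [0, 0, 0, 0, 0, 0, 62]
    - [0, 0, 0, 0, 0, 0, 56]
    - [0, 0, 0, 0, 0, 0, 50]
  squeeze: 6

```text
time: 9.35
ee_pos: [0.4849, 0.1786, 0.0425]
eef_rot: [1.0, 0.0, -0.0, 0.0]
ft_force: [0.9, -0.0, 1.2]
width: 0.0531
```

>>> play_rows:
  motion:
    - [0, 0, 0, 0, 0, 0, 45]
    - [0, 0, 0, 0, 0, 0, 45]
    - [0, 0, -0.02, 0, 0, 0, 45]
    - [0, 0, -0.05, 0, 0, 0, 45]
    - [0, 0, -0.1, 0, 0, 0, 45]

```text
time: 9.98
ee_pos: [0.4848, 0.1787, 0.063]
eef_rot: [1.0, 0.0, -0.0, 0.0]
ft_force: [-0.7, -0.4, -2.0]
width: 0.0528
```

>>> play_rows:
  motion:
    - [0, 0, -0.1, 0, 0, 0, 45]
    - [0, 0, -0.2, 0, 0, 0, 45]
    - [0.02, 0.1, -0.32, 0, 0, 0, 45]
    - [0.04, 0.25, -0.42, 0, 0, 0, 45]
    - [0.06, 0.45, -0.45, 0, 0, 0, 45]

```text
time: 10.6
ee_pos: [0.4977, 0.0889, 0.1547]
eef_rot: [1.0, 0.001, 0.001, -0.0]
ft_force: [1.3, -0.1, -2.4]
width: 0.0531
```

>>> play_rows:
  motion:
    - [0.02, 0.2, 0, 0, 0, 0, 45]
    - [0.03, 0.4, 0, 0, 0, 0, 45]
    - [0.05, 0.6, 0, 0, 0, 0, 45]
    - [0.06, 0.8, 0, 0, 0, 0, 45]
    - [0.07, 0.9, 0, 0, 0, 0, 45]

```text
time: 11.22
ee_pos: [0.5107, -0.0937, 0.1532]
eef_rot: [1.0, -0.001, 0.0, 0.0]
ft_force: [-0.2, 0.8, -0.9]
width: 0.0532
```

>>> play_rows:
  motion:
    - [0, 0.2, 0, 0, 0, 0, 45]
    - [0, 0.4, 0, 0, 0, 0, 45]
    - [0, 0.55, 0, 0, 0, 0, 45]
    - [0, 0.65, 0, 0, 0, 0, 45]
    - [0, 0.65, 0, 0, 0, 0, 45]

```text
time: 11.85
ee_pos: [0.5107, -0.2222, 0.1527]
eef_rot: [1.0, -0.001, 0.0, 0.0]
ft_force: [0.6, 0.3, -0.5]
width: 0.053
```

Run:
```python
from h import *
np.set_printoptions(precision=4,suppress=True)
a=eyes.camera("side");b=eyes.camera("top")
s=r.read_state();p=s["ee_pos"];print(p,s["eef_rot"],s["width"])
d=lambda X:(proj(a,X)-[270,110]+.5)*6-.5
for X in ([.511,-.2255,.08],[.511,-.2255,.014],[p[0],p[1],p[2]-.0425],[p[0],p[1],p[2]-.0425+.08]): print(d(X))
save("s4",cv2.resize(a["image"][110:210,270:380],None,fx=6,fy=6,interpolation=cv2.INTER_CUBIC))
```

```text
[ 0.5112 -0.2199  0.1527] [ 1.      0.0006  0.0001 -0.0004] 0.053403082565230124
[263.6045 389.9668]
[256.5625 496.007 ]
[262.0556 343.1803]
[270.9667 207.562 ]
```

View pics/s4.png

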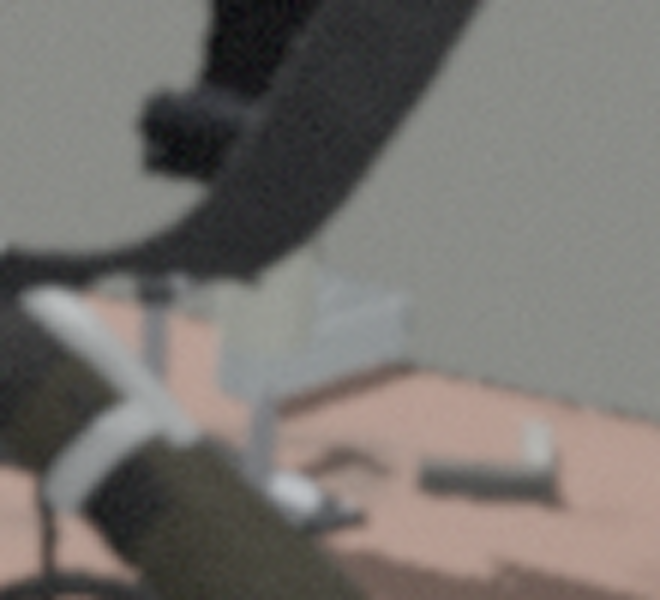

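>>> play_rows:
  motion:
    - [0, 0.021, 0.05, 0, 0, 0, 45]
    - [0, 0.021, 0.1, 0, 0, 0, 45]
    - [0, 0.021, 0.14, 0, 0, 0, 45]
    - [0, 0.021, 0.17, 0, 0, 0, 45]
    - [0, 0.021, 0.19, 0, 0, 0, 45]

```text
time: 12.58
ee_pos: [0.5108, -0.2254, 0.1141]
eef_rot: [1.0, 0.0, -0.0, -0.0]
ft_force: [-0.3, -0.2, -1.4]
width: 0.0535
```

>>> play_rows:
  motion:
    - [0, 0, 0.02, 0, 0, 0, 45]
    - [0, 0, 0.04, 0, 0, 0, 45]
    - [0, 0, 0.06, 0, 0, 0, 45]
    - [0, 0, 0.08, 0, 0, 0, 45]
    - [0, 0, 0.08, 0, 0, 0, 45]

```text
time: 13.2
ee_pos: [0.5107, -0.2254, 0.0982]
eef_rot: [1.0, -0.0, -0.0, -0.0]
ft_force: [0.4, -0.3, -1.8]
width: 0.0534
```

>>> play_rows:
  motion:
    - [0, 0, 0.04, 0, 0, 0, 45]
    - [0, 0, 0.08, 0, 0, 0, 45]
    - [0, 0, 0.12, 0, 0, 0, 45]
    - [0, 0, 0.15, 0, 0, 0, 45]
    - [0, 0, 0.17, 0, 0, 0, 45]

```text
time: 13.82
ee_pos: [0.5108, -0.2254, 0.0641]
eef_rot: [1.0, -0.0, -0.0, -0.0]
ft_force: [0.4, -0.0, -2.3]
width: 0.0528
```

>>> play_rows:
  motion:
    - [0, 0, 0.01, 0, 0, 0, 45]
    - [0, 0, 0.02, 0, 0, 0, 45]
    - [0, 0, 0.025, 0, 0, 0, 45]
    - [0, 0, 0.03, 0, 0, 0, 45]
    - [0, 0, 0.035, 0, 0, 0, 45]

```text
time: 14.45
ee_pos: [0.511, -0.2255, 0.0576]
eef_rot: [1.0, -0.0, 0.0, 0.0]
ft_force: [-0.9, 0.5, -1.4]
width: 0.0533
```

>>> play_rows:
  motion:
    - [0, 0, 0.005, 0, 0, 0, 45]
    - [0, 0, 0.005, 0, 0, 0, 45]
    - [0, 0, 0.005, 0, 0, 0, 45]

```text
time: 14.82
ee_pos: [0.5109, -0.2255, 0.0566]
eef_rot: [1.0, -0.0, 0.0, 0.0]
ft_force: [-0.1, -0.5, -1.6]
width: 0.0533
```

>>> play_rows:
  motion:
    - [0, 0, 0.005, 0, 0, 0, 45]
    - [0, 0, 0.005, 0, 0, 0, 45]
    - [0, 0, 0.005, 0, 0, 0, 45]

```text
time: 15.2
ee_pos: [0.5112, -0.2255, 0.0563]
eef_rot: [1.0, 0.0, 0.0, 0.0]
ft_force: [-2.7, 0.5, 5.3]
width: 0.0534
```

>>> play_rows:
  motion:
    - [0, 0, 0, 0, 0, 0, 65]
    - [0, 0, 0, 0, 0, 0, 75]
    - [0, 0, 0, 0, 0, 0, 90]
    - [0, 0, 0, 0, 0, 0, 100]
    - [0, 0, 0, 0, 0, 0, 100]

```text
time: 15.82
ee_pos: [0.5109, -0.2254, 0.0555]
eef_rot: [1.0, -0.0, 0.0, 0.0]
ft_force: [0.7, -0.2, -1.0]
width: 0.0843
```

>>> play_rows:
  motion:
    - [0, 0, -0.1, 0, 0, 0, 100]
    - [0, 0, -0.3, 0, 0, 0, 100]
    - [0, 0, -0.55, 0, 0, 0, 100]
    - [0, 0, -0.75, 0, 0, 0, 100]
    - [0, 0, -0.75, 0, 0, 0, 100]

```text
time: 16.45
ee_pos: [0.5126, -0.226, 0.209]
eef_rot: [1.0, -0.0, 0.003, 0.001]
ft_force: [0.0, -0.8, -0.2]
width: 0.087
```

>>> play_rows:
  motion:
    - [0.365, 0.685, 0, 0, 0, -0.5, 100]
    - [0.365, 0.685, 0, 0, 0, -0.5, 100]
    - [0.365, 0.685, 0, 0, 0, -0.5, 80]
    - [0.365, 0.685, 0, 0, 0, -0.5, 70]
    - [0.365, 0.685, 0, 0, 0, -0.5, 60]

```text
time: 17.08
ee_pos: [0.5835, -0.3623, 0.2039]
eef_rot: [0.924, 0.383, -0.0, -0.001]
ft_force: [-0.2, -0.2, 0.1]
width: 0.0648
```

>>> play_rows:
  motion:
    - [0, 0, 0, 0, 0, -0.374, 60]
    - [0, 0, 0, 0, 0, -0.374, 60]
    - [0, 0, 0, 0, 0, -0.374, 60]
    - [0, 0, 0, 0, 0, -0.374, 60]
    - [0, 0, 0, 0, 0, -0.374, 60]

```text
time: 17.7
ee_pos: [0.5838, -0.3622, 0.2054]
eef_rot: [0.775, 0.632, -0.0, -0.0]
ft_force: [-0.3, -0.6, -0.0]
width: 0.0522
```

Run:
```python
from h import *
np.set_printoptions(precision=4,suppress=True)
a=eyes.camera("side");b=eyes.camera("top")
s=r.read_state();p=s["ee_pos"];print(p,s["eef_rot"],s["width"],proj(b,p))
t=cv2.resize(b["image"][165:245,300:400],None,fx=6,fy=6,interpolation=cv2.INTER_CUBIC)
d=cv2.resize(a["image"][110:210,270:340],(336,480),interpolation=cv2.INTER_CUBIC)
i=np.zeros((480,936,3),np.uint8);i[:,:600]=t;i[:,600:]=d;save("k1",cv2.resize(i,(800,410)))
f=lambda X:(proj(b,X)-[300,165]+.5)*6*.855
print(f([.584,-.363,.145]),f([.584,-.363,.109]),f([.511,-.2255,.095]))
```

```text
[ 0.5839 -0.3623  0.2055] [ 0.7746  0.6325 -0.0001  0.    ] 0.052042928193272844 [379.574  190.1324]
[378.1561 141.7565] [359.6573 147.4845] [146.5164 255.208 ]
```

View pics/k1.png

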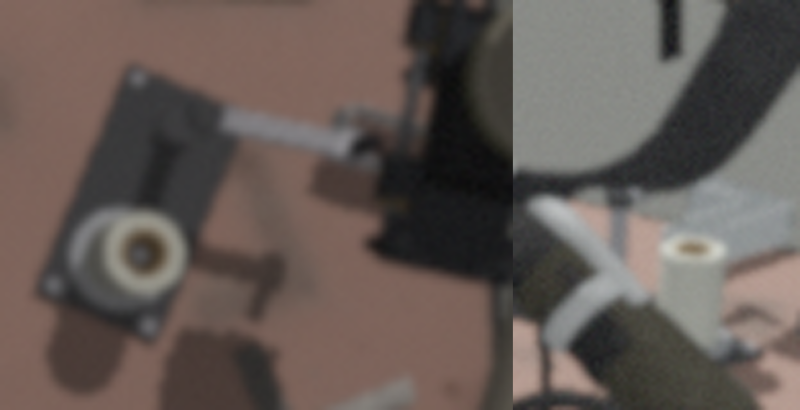

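>>> play_rows:
  motion:
    - [0, 0, 0.15, 0, 0, 0, 60]
    - [0, 0, 0.3, 0, 0, 0, 60]
    - [0, 0, 0.42, 0, 0, 0, 60]
    - [0, 0, 0.42, 0, 0, 0, 60]

```text
time: 18.3
ee_pos: [0.5828, -0.3619, 0.1196]
eef_rot: [0.774, 0.633, -0.001, -0.002]
ft_force: [0.2, -1.2, 0.4]
width: 0.0521
```

>>> play_rows:
  motion:
    - [0, 0, 0, 0, 0, 0, 45]
    - [0, 0, 0, 0, 0, 0, 35]
    - [0, 0, 0, 0, 0, 0, 25]
    - [0, 0, 0, 0, 0, 0, 17]
    - [0, 0, 0, 0, 0, 0, 12]
  squeeze: 5

```text
time: 18.92
ee_pos: [0.5838, -0.3625, 0.1217]
eef_rot: [0.774, 0.634, -0.0, 0.0]
ft_force: [-1.0, -0.5, 1.4]
width: 0.0143
```

>>> play_rows:
  motion:
    - [0, 0, 0, 0, 0, 0, 5]
    - [0, 0, 0, 0, 0, 0, 5]
    - [0, 0, 0, 0, 0, 0, 5]
    - [0, 0, 0, 0, 0, 0, 5]

```text
time: 19.42
ee_pos: [0.5839, -0.3626, 0.1217]
eef_rot: [0.774, 0.634, -0.0, 0.0]
ft_force: [-1.2, -0.1, 2.0]
width: 0.0138
```

>>> play_rows:
  motion:
    - [0.005, -0.07, 0, 0, 0, 0.089, 5]
    - [0.019, -0.138, 0, 0, 0, 0.178, 5]
    - [0.043, -0.203, 0, 0, 0, 0.267, 5]
    - [0.076, -0.265, 0, 0, 0, 0.356, 5]
    - [0.117, -0.321, 0, 0, 0, 0.444, 5]

```text
time: 20.05
ee_pos: [0.5246, -0.3277, 0.1216]
eef_rot: [0.944, 0.329, -0.0, 0.001]
ft_force: [-0.9, -1.1, 1.2]
width: 0.014
```

>>> play_rows:
  motion:
    - [0.005, -0.07, 0, 0, 0, 0.089, 5]
    - [0.019, -0.138, 0, 0, 0, 0.178, 5]
    - [0.043, -0.203, 0, 0, 0, 0.267, 5]
    - [0.076, -0.265, 0, 0, 0, 0.356, 5]
    - [0.117, -0.321, 0, 0, 0, 0.444, 5]

```text
time: 20.68
ee_pos: [0.502, -0.2626, 0.1214]
eef_rot: [1.0, -0.014, -0.001, 0.0]
ft_force: [-6.2, -0.4, 4.1]
width: 0.0133
```

>>> play_rows:
  motion:
    - [0.001, -0.035, 0, 0, 0, 0.044, 5]
    - [0.005, -0.07, 0, 0, 0, 0.089, 5]
    - [0.011, -0.104, 0, 0, 0, 0.133, 5]
    - [0.019, -0.138, 0, 0, 0, 0.178, 5]
    - [0.019, -0.138, 0, 0, 0, 0.178, 5]

```text
time: 21.3
ee_pos: [0.5071, -0.2335, 0.1213]
eef_rot: [0.989, -0.15, -0.001, -0.0]
ft_force: [-6.0, 3.1, 4.2]
width: 0.0136
```

>>> play_rows:
  motion:
    - [0, -0.009, 0, 0, 0, 0.011, 5]
    - [0, -0.017, 0, 0, 0, 0.022, 5]
    - [0, -0.026, 0, 0, 0, 0.033, 5]
    - [0, -0.026, 0, 0, 0, 0.033, 5]

```text
time: 21.8
ee_pos: [0.5086, -0.229, 0.1212]
eef_rot: [0.984, -0.176, -0.001, -0.0]
ft_force: [-5.0, 2.3, 2.7]
width: 0.0138
```

>>> play_rows:
  motion:
    - [0, -0.009, 0, 0, 0, 0.011, 5]
    - [0, -0.017, 0, 0, 0, 0.022, 5]
    - [0, -0.017, 0, 0, 0, 0.022, 5]

```text
time: 22.18
ee_pos: [0.5098, -0.2258, 0.1213]
eef_rot: [0.981, -0.193, -0.001, -0.0]
ft_force: [-5.0, 1.7, 4.1]
width: 0.0139
```

>>> play_rows:
  motion:
    - [0, -0.01, 0, 0, 0, 0, 5]
    - [0, -0.01, 0, 0, 0, 0, 5]
    - [0, -0.01, 0, 0, 0, 0, 5]

```text
time: 22.55
ee_pos: [0.51, -0.2256, 0.1212]
eef_rot: [0.981, -0.193, -0.001, 0.001]
ft_force: [-6.3, -2.7, 3.3]
width: 0.0137
```

>>> play_rows:
  motion:
    - [0, -0.01, 0, 0, 0, 0, 5]
    - [0, -0.01, 0, 0, 0, 0, 5]

```text
time: 22.8
ee_pos: [0.5101, -0.2252, 0.1212]
eef_rot: [0.981, -0.194, -0.002, 0.002]
ft_force: [-8.4, -8.2, 3.4]
width: 0.0147
```

>>> play_rows:
  motion:
    - [0, 0.02, 0, 0, 0, 0, 25]
    - [0, 0.02, 0, 0, 0, 0, 45]
    - [0, 0.02, 0, 0, 0, 0, 50]
    - [0, 0.02, 0, 0, 0, 0, 50]

```text
time: 23.3
ee_pos: [0.511, -0.2261, 0.1216]
eef_rot: [0.981, -0.193, 0.0, -0.0]
ft_force: [-0.3, -0.4, 0.2]
width: 0.0406
```

>>> play_rows:
  motion:
    - [0, 0, -0.15, 0, 0, 0, 50]
    - [0, 0, -0.35, 0, 0, 0, 50]
    - [0, 0, -0.6, 0, 0, 0, 50]
    - [0, 0, -0.7, 0, 0, 0, 50]
    - [0, 0, -0.7, 0, 0, 0, 50]

```text
time: 23.92
ee_pos: [0.5116, -0.2265, 0.2631]
eef_rot: [0.981, -0.193, 0.002, 0.0]
ft_force: [-0.3, -0.6, -0.6]
width: 0.0434
```

>>> play_rows:
  motion:
    - [-0.2, -0.9, 0, 0, 0, 0, 50]
    - [-0.2, -0.9, 0, 0, 0, 0, 50]
    - [-0.2, -0.9, 0, 0, 0, 0, 50]
    - [-0.2, -0.9, 0, 0, 0, 0, 50]
    - [-0.2, -0.9, 0, 0, 0, 0, 50]

```text
time: 24.55
ee_pos: [0.5414, -0.0452, 0.2603]
eef_rot: [0.981, -0.193, -0.001, 0.0]
ft_force: [0.3, -1.5, -0.3]
width: 0.0435
```

Run:
```python
from h import *
np.set_printoptions(precision=4,suppress=True)
a=eyes.camera("side");b=eyes.camera("top")
s=r.read_state();print(s["time"],s["ee_pos"],s["ft_force"])
for l in ["keeper_knob","paper_roll"]:
  A=eyes.landmark_of(a,l);B=eyes.landmark_of(b,l)
  print(l,A[:1],B[:1],tri(a,A[0]["xy"],b,B[0]["xy"]) if A and B else None)
t=cv2.resize(b["image"][165:245,290:370],(400,400),interpolation=cv2.INTER_CUBIC)
d=cv2.resize(a["image"][130:210,270:350],(400,400),interpolation=cv2.INTER_CUBIC)
save("f1",np.hstack([t,d]))
f=lambda X:(proj(b,X)-[290,165]+.5)*5
print(f([.511,-.2255,.145]),f([.511,-.2255,.109]),f([.604,-.263,.113]))
```

```text
24.65 [ 0.5415 -0.0463  0.2608] [-0.2624 -0.5731 -0.1045]
keeper_knob [{'xy': [314.4, 161.2], 'p': 0.49}] [{'xy': [328.2, 216.0], 'p': 0.73}] [ 0.5056 -0.2171  0.1323]
paper_roll [{'xy': [314.0, 193.4], 'p': 0.55}] [{'xy': [326.1, 212.5], 'p': 0.59}] [ 0.5156 -0.2407  0.0029]
[209.0121 245.4761] [197.2052 247.8542] [253.5537 111.0131]
```

View pics/f1.png

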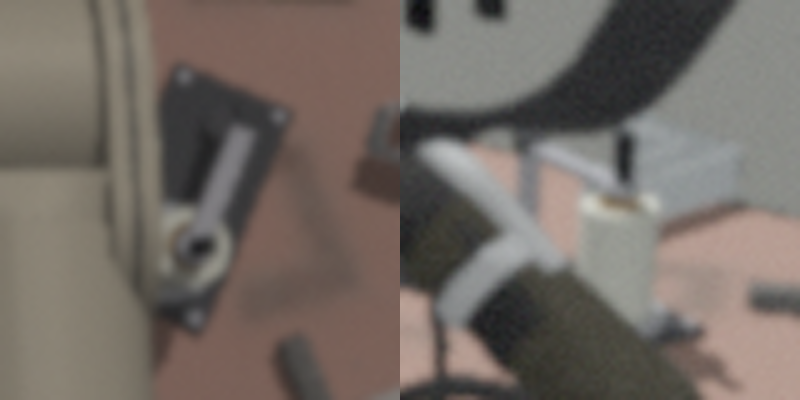

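```bash
python3 -c "
from bench import job
print(job.close_job())"
```

```text
the job is handed in; nothing more can be done
None
```

The roll is on the spindle, fully down on its seat, and the keeper arm is closed over it against its stop. I handed the job in at about 25 s on the robot's clock; it gives no verdict.

**Roll:** I centred the roll with a light 3 N squeeze, gripped it at 6 N and lowered it slowly. I let go only once the wrist force showed contact with the seat, about 5 N upward. A picture taken after letting go showed the roll upright, with its centre within about 1 mm of where the spindle should be.

**Keeper:** I held the knob at 5 N and swung it round. At the end it met a hard stop: 3 mm more commanded gave well under 1 mm of movement, and the force rose to about 8 N on each horizontal axis. In the last pictures the knob sits over the roll's bore, where the closed position should put it. The robot is clear of everything.

**Checks that disagreed:** The network's last position estimates were 10–16 mm off. It put the knob at (0.506, -0.217) and the roll at (0.516, -0.241), against an expected (0.511, -0.2255). I trusted the picture overlay and the force readings instead, because the network had also been about 10 mm off on the roll's position at the start. I never measured finger force directly, only the commanded squeeze, and I did not measure the bystanders again at the end.

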